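# Pop open the spring-lid case on the luthier's bench

## Robot

A 6-joint arm with a two-finger parallel gripper is mounted at the origin on a cart in front of the work surface, level with it; the furniture and walls round the work are solid. World frame = base frame: x ahead of the robot, y to its left, z up, the work surface at z = 0. Lengths are in mm, angles in rad, forces in N, time in s.
With the tool pointing down it reaches from about 275 to 1000 mm from the base axis. Payload 8.4 kg.
Tool frame: the origin (TCP) lies between the finger pads; the fingertips stand 11 mm ahead of it and the grasp point (between the pads) lies 8 mm behind it; z points along the fingers, y is the direction in which the jaws open and shut (so a half turn about z gives the same grasp; the last joint's range is limited). The gripper opens to 85 mm and grips with 20 to 120 N. Pads are 22 mm wide; open, the fingers measure 114 mm over their backs; the gripper's body (76 mm by 85 mm) begins 54 mm behind the grasp point. The pads swing forward as they close: fully open they stand 13 mm farther back than shut.
Start: joints at [-0.002, 0.353, 1.633, -0, 1.155, -0.002], TCP at [625.002, -0, 242.281] pointing down, gripper open.
Joint ranges: [-2.63, 2.63], [-0.92, 2.1], [0.06, 2.66], [-1.3, 4.44], [0, 2.69], [-3.02, 3.02]. Speed limits (rad/s): [2.22, 2.22, 2.79, 3.14, 3.14, 3.14].

## Interface

Orientations are given as [roll, pitch, yaw] about the fixed x, y, z axes, in that order (R = Rz(yaw) Ry(pitch) Rx(roll)).
In Python, from rig import r, eyes gives the robot as it stands. The module is installed in compiled form; this text tells all that it offers.
- The arm moves only by the tool servo_tool, never from a script. Its argument "rows" is a list of rows, each a list of 3 entries, a list of its own where there are three numbers: the shift along the world's x, y, z in cm, then the turn about the world's z in rad, then the finger opening in cm, from 0 to 8.54. A call has 1 to 5 rows; each row shifts and turns the commanded pose from where the row before left it; what a row does not reach is not made up. A row lasts 1/12 s, in which the tool goes at most 41.7 mm and 7.16 degrees, less where a joint would pass 70% of its speed; a pose out of reach is approached as far as the arm can. A call is refused whole if a number of a shift passes 4.17 or a number of a turn 0.125, either way. A call with a gripper value outside its range is refused whole. The fingers move at their own pace and stop on an object; "squeeze" is the grip in N (left out, the last holds). Time passes only in rows, so rows that do not move let the fingers close. It gives the time, the measured TCP pose, the force and the opening at its end, in the units of the state.
- r.sense(): the state, without advancing time (a new reading comes with each control period).
- eyes.grab_frame(name): name is "scene" or "side" or "wrist"; returns a dict with "frame" (400x640x3 uint8, red, green, blue), "depth" (400x640 float32, mm along the optical axis (not along the pixel's ray), 0 where there is no reading), "vertical_fov" (degrees; the focal length in pixels is half the picture's height over the tangent of half this angle, whatever the lens; pixels are square), "cx", "cy" (the principal point, pixels), "D" ([k1, k2, p1, p2, k3] as OpenCV has them; the pictures are not rectified), "camera_from_world" (4x4, takes a point from world to camera coordinates); the wrist camera has in their place "hand_eye" (4x4, takes a point from camera to tool coordinates, whose origin is the TCP and whose axes are the flange's). Camera axes: x right, y down, z forward; pixel columns grow to the right and rows downward; lengths in mm; the calibration is good to about 2 mm. A picture is of the moment at which its call begins: read the wrist's pose just before it.
- r.sign_off(): hands the job in, once; it reports no verdict.
The state is a dict: "clock": time; "qpos": joint angles; "qvel": joint speeds; "joint_efforts": joint torques, N m; "eef_pos": TCP position; "tcp_rot": TCP orientation; "contact_force": force on the tool from outside, world axes, zero at the start; "wrist_torque": the same for the moment, N m; "opening": opening from 0.0 (shut) to 1.0 (fully open).
Only numpy, scipy, OpenCV 4.12 (cv2) and the standard library are available. Lean on these libraries where they do the work, as an engineer would, in place of code of your own. Each camera call takes 0.05 s, during which the arm holds its last target.

## Task

The blue case screwed to the bench, in which rosin and beeswax are kept from the dust, is latched shut. Press its red release tab down with the fingertips so that the lid springs up a little, then push the lid with the fingers all the way back until it leans open against its stop, and leave it standing open. Touch only: do not force the tab or lid, and leave the rosin, the beeswax and the things round the case where they are.

Things in the scene. Friction and masses are not known exactly. Their poses are not given: they have to be found in the camera images.
- case: Blue case fixed to the bench, 84 mm deep (x) by 150 mm wide (y) by 46 mm high, walls and floor 6 mm, open on top under its lid, steel screw lugs to y = +/-91 mm; a middle rib parts the inside (top 28 mm up). Origin at the centre of its underside, on the bench. Own -x axis points to its front (release tab), +x to its back (lid hinge), z up.
- lid (a joint): Hinge of the lid, rad: 0 shut and latched, grows as it opens up and back, 1.85 at its stop (16 degrees past upright), where its weight keeps it. Once unlatched, a spring pin lifts it to about 0.94 rad (edge about 117 mm above the bench) within a second, no farther; let go below about 1.5 rad it sinks back to that. Under 2 N at the edge pushes it on; slightly damped.
- tab (a joint): Hinge of the red release tab, rad: 0 at rest, grows as the pad is pressed down, 0.33 at its stop. The latch lets go at about 0.15 rad (5 mm down); a spring brings the tab back when let go. At the pad's centre it takes about 1.5 N to start, 3.5 N to release, 5.5 N at the stop (10 mm down).
- tab_pad (a point): Centre of the upper face of the red pad (36 mm deep x 40 mm wide x 5 mm), which sticks out level at the front: case x = -86 mm, y = 0, 32.5 mm above the bench at rest. It is pressed straight down. Behind it, 44 to 56 mm in front of the case's centre, a red hook (22 mm wide) stands up to 56 mm above the bench and tips up to 9 mm towards the pad when pressed.
- lid_edge (a point): Middle of the lid's front edge, half-way through its thickness; moves with the lid, 84 mm from the hinge line. The flat lid is pale aluminium with a blue panel on top, 84 x 150 x 6 mm, about 80 g, and covers the whole case; a 24 mm wide steel tongue stands 6 mm out from the middle of this edge.
- lid_hinge (a point): Middle of the lid's hinge line (along the case's y): case x = +42 mm, 49 mm above the bench.
- rosin_mid (a point): Centre of the loose brown rosin cake (43 mm across, 16 mm high) lying in the case; stays there.
- beeswax_mid (a point): Centre of the loose yellow beeswax block (50 x 30 mm, 22 mm high) lying in the case; stays there.
- cork_block_mid (a point): Centre of the loose cork block (45 x 70 x 30 mm high) beside the case.
- spool_clamp_mid (a point): Centre of the loose spool clamp (two wooden discs on a screw, 27 x 95 x 27 mm high) beside the case.
- spirit_jar_mid (a point): Centre of the loose white jar with yellow lid (52 mm across, 102 mm high) standing behind the case.
Not all that is in view belongs to the job. Of the things like the case, leave any that is orange; of the rest the larger one is meant.

How it is judged (in metres and radians):
On the way, in this order (a step that is already met when the one before it is completed fails the run):
1. the release tab is pressed down with the fingers (value of joint tab above 0.1 rad and contact force between the fingers and tab above 0.3 N).
2. the lid, sprung up, is pushed by the fingers to upright (value of joint lid above 1.45 rad and contact force between the fingers and lid above 0.05 N).
At the end, for the whole second after the job is handed in: The lid stands open at its stop (hinge beyond 1.72 of 1.85 rad) and still, the tab has sprung back (below 0.06 rad), and rosin, beeswax, cork block, spool clamp and jar are within 20 mm of where they began (value of joint lid above 1.72 rad and velocity of joint lid between -0.05 and 0.05 rad/s and value of joint tab below 0.06 rad and not (distance of cork_block_mid from where it was at the start of the episode above 0.02 m) and not (distance of spool_clamp_mid from where it was at the start of the episode above 0.02 m) and not (distance of spirit_jar_mid from where it was at the start of the episode above 0.02 m) and not (distance of rosin_mid from where it was at the start of the episode above 0.02 m) and not (distance of beeswax_mid from where it was at the start of the episode above 0.02 m)); the robot touches nothing.
It fails at once if rosin, beeswax or a thing round the case is lifted or moved more than 20 mm (distance of any of cork_block_mid, spool_clamp_mid, spirit_jar_mid, rosin_mid, beeswax_mid from where it was at the start of the episode above 0.02 m).
It fails at once if the tab or the lid is forced (over 40 N) (contact force between any of the arm, the fingers and tab above 40 N or contact force between any of the arm, the fingers and lid above 40 N).
It also fails if it takes over 42 s, if anything falls off the work surface, if the arm or the gripper's body presses on something with over 40 N, if the wrist force passes 120 N, or if a joint passes its speed limit or range.

## Working session

There is one attempt and no reset: what is moved stays moved. The work goes in short steps, Python scripts to look and compute and a tool call to move; the robot and the scene stay as the last step left them, time stands still between calls to the robot, and variables do not carry over. Pictures are saved under pics/ and viewed, and the job is handed in when it is done.

Besides the shell and the picture viewer there is one more tool, called by a JSON object that holds its "op" and its "data", one argument or row to a line. servo_tool: Moves the arm, as the interface text tells. Its arguments: {"type":"object","properties":{"rows":{"type":"array"},"squeeze":{"type":"number"}},"required":["rows"]}

```bash
mkdir -p pics; cat > h.py <<'E'
import numpy as np, cv2
from rig import r, eyes
def grab(name):
    s=r.sense(); f=eyes.grab_frame(name); f['s']=s; return f
def K(f):
    h,w=f['frame'].shape[:2]; fl=h/2/np.tan(np.radians(f['vertical_fov'])/2)
    return np.array([[fl,0,f['cx']],[0,fl,f['cy']],[0,0,1]])
def save(f,n): cv2.imwrite('pics/'+n,f['frame'][:,:,::-1])
def world(f):
    "HxWx3 world points from depth"
    h,w=f['frame'].shape[:2]
    u,v=np.meshgrid(np.arange(w),np.arange(h)); p=np.stack([u,v],-1).reshape(-1,1,2).astype(np.float64)
    n=cv2.undistortPoints(p,K(f),np.array(f['D'],float)).reshape(h,w,2)
    d=f['depth'].astype(float)
    P=np.dstack([n*d[...,None],d])
    T=np.linalg.inv(f['camera_from_world'])
    W=P@T[:3,:3].T+T[:3,3]; W[d==0]=np.nan
    return W
E
python3 - <<'E'
from h import *
for n in('scene','side','wrist'):
    f=grab(n); save(f,n+'0.png')
    if n!='wrist': np.savez('/tmp/%s0.npz'%n,**{k:v for k,v in f.items() if k!='s'})
print(r.sense())
E
```

```text
{'clock': 0.15, 'qpos': array([-2.41093488e-03,  3.53495726e-01,  1.63392765e+00, -2.15610947e-05,
        1.15520341e+00, -2.39875005e-03]), 'qvel': array([ 0.00043938, -0.00106384, -0.00033712, -0.00102816,  0.00189306,
       -0.00015893]), 'joint_efforts': array([-7.39769093e-04, -6.05638933e+01, -3.42338884e+01, -2.29960733e-05,
        6.16452831e-03, -4.00942213e-05]), 'eef_pos': array([ 6.24666784e+02, -1.25725455e-02,  2.41745230e+02]), 'tcp_rot': array([-3.14055847e+00,  1.72360527e-05,  1.57079287e+00]), 'contact_force': array([ 0.22682894, -0.45489161, -0.41110257]), 'wrist_torque': array([-0.00282675,  0.02000795, -0.0366695 ]), 'opening': 1.0004004069160615}
```

View pics/scene0.png

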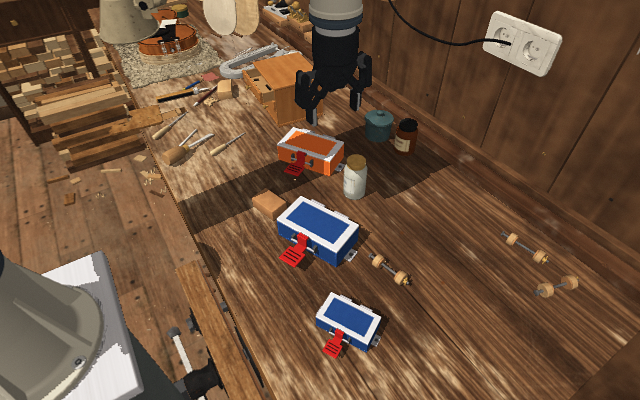

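View pics/side0.png

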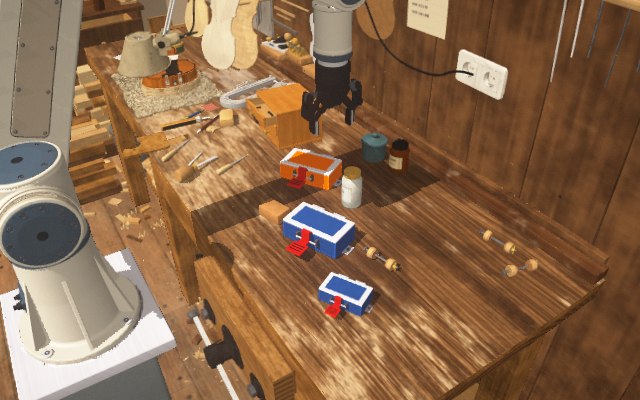

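View pics/wrist0.png

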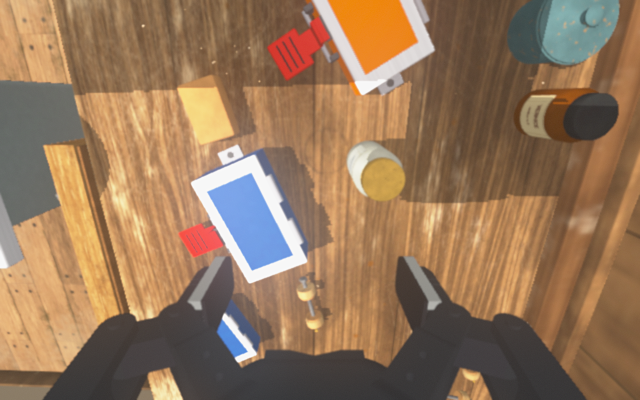

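The scene view shows the large blue case at about (318,230), with its red tab at (295,250). The cork is at (268,203), the jar at (355,178) and the spool clamp at (392,270). The small blue case (348,322) and the orange case (310,150) are decoys.

```bash
python3 - <<'E'
from h import *
for n in('scene','side'):
    f=dict(np.load('/tmp/%s0.npz'%n)); W=world(f)
    hsv=cv2.cvtColor(f['frame'],cv2.COLOR_RGB2HSV)
    B=cv2.inRange(hsv,(105,120,60),(125,255,255)); R=cv2.inRange(hsv,(0,190,90),(6,255,255))|cv2.inRange(hsv,(174,190,90),(180,255,255))
    for nm,M,zr in(('blue',B,(44,60)),('red',R,(20,70))):
        M2=((M>0)&(W[...,2]>zr[0])&(W[...,2]<zr[1])).astype(np.uint8)
        k,l,st,c=cv2.connectedComponentsWithStats(M2)
        for i in range(1,k):
            if st[i,4]<60: continue
            P=W[l==i]
            rect=cv2.minAreaRect(P[:,:2].astype(np.float32))
            print(n,nm,st[i,4],c[i].round(),'mean',P.mean(0).round(1),'rect',np.round(rect[0],1),np.round(rect[1],1),round(rect[2],1),'zmed',np.median(P[:,2]).round(1))
            if nm=='red' :
                Q=P[(P[:,2]>29)&(P[:,2]<36)]
                if len(Q)>20: 
                    q=cv2.minAreaRect(Q[:,:2].astype(np.float32)); print('  pad',Q.mean(0).round(1),q)
    # wooden/other objects near : heights
    G=W.copy(); 
    near=(W[...,2]>8)&(W[...,2]<115)&(W[...,0]>300)&(W[...,0]<800)&(abs(W[...,1])<450)
    k,l,st,c=cv2.connectedComponentsWithStats(near.astype(np.uint8))
    for i in range(1,k):
        if st[i,4]>80:
            P=W[l==i]; print('  obj',c[i].round(),P.min(0).round(),P.max(0).round())
E
```

```text
scene blue 1238 [318. 222.] mean [545.2 -61.9  54. ] rect [544.9 -59.9] [ 61.5 117.7] 23.2 zmed 54.0
scene red 236 [297. 164.] mean [607.8 135.   37.8] rect [608.  135.4] [62.9 40.5] 30.5 zmed 34.1
  pad [601.  130.5  33.4] ((603.138427734375, 132.50660705566406), (51.7099723815918, 40.30876541137695), 30.041156768798828)
scene red 458 [295. 251.] mean [476.2 -90.4  37.3] rect [476.6 -88.6] [59.8 40.8] 25.2 zmed 33.9
  pad [470.3 -92.9  33.5] ((472.73291015625, -90.38921356201172), (51.328189849853516, 40.80255126953125), 25.2376766204834)
scene red 314 [334. 344.] mean [ 440.8 -281.3   24.6] rect [ 441.6 -280.5] [39.2 26. ] 28.3 zmed 22.6
  obj [279. 103.] [616. 333.   8.] [749. 450. 115.]
  obj [310. 151.] [573.  88.   8.] [742. 256.  60.]
  obj [179. 152.] [338. 334.   8.] [486. 414.  41.]
  obj [355. 176.] [663. -19.   8.] [712.  29. 106.]
  obj [309. 227.] [ 443. -146.    8.] [612. 110.  60.]
  obj [389. 269.] [ 596. -257.    9.] [ 636. -164.   30.]
  obj [347. 323.] [ 419. -314.    8.] [ 532. -203.   40.]
side blue 745 [318. 221.] mean [546.7 -62.2  52.8] rect [546.3 -60.8] [ 6
[... 253 characters left out ...]
 red 295 [300. 243.] mean [478.4 -90.6  36. ] rect [476.9 -90.9] [59.3 40.1] 22.2 zmed 32.7
  pad [472.9 -93.1  32.2] ((474.87567138671875, -91.74009704589844), (55.02155303955078, 40.13285827636719), 22.245683670043945)
side red 143 [334. 307.] mean [ 444.3 -281.8   24.5] rect [ 443.4 -281.4] [38.5 25.6] 30.3 zmed 22.1
  obj [285. 128.] [615. 327.   8.] [799. 450. 115.]
  obj [310. 168.] [575.  86.   8.] [746. 254.  59.]
  obj [188. 170.] [340. 334.   8.] [484. 412.  40.]
  obj [351. 186.] [665. -21.   8.] [714.  31. 105.]
  obj [311. 226.] [ 445. -147.    8.] [615. 109.  60.]
  obj [381. 258.] [ 597. -257.    8.] [ 636. -164.   30.]
  obj [344. 294.] [ 422. -315.    8.] [ 533. -204.   39.]
```

{"op": "servo_tool", "data": {
  "rows": [
    [[-2.7,-1.6,0],0.08,0],
    [[-2.7,-1.6,0],0.08,0],
    [[-2.7,-1.6,0],0.08,0],
    [[-2.7,-1.6,0],0.08,0],
    [[-2.7,-1.6,0],0.087,0]
  ],
  "squeeze": 20
}}

```text
clock: 0.57
eef_pos: [488.5, -80.4, 241.9]
tcp_rot: [-3.141, -0.0, 1.982]
contact_force: [0.1, 0.2, -0.2]
opening: 0.304
```

{"op": "servo_tool", "data": {
  "rows": [
    [[-2.7,-1.6,0],0,0],
    [[0,0,-2],0,0],
    [[0,0,-2],0,0],
    [[0,0,-2],0,0],
    [[0,0,0],0,0]
  ]
}}

```text
clock: 0.98
eef_pos: [460.6, -95.7, 179.3]
tcp_rot: [-3.137, -0.003, 1.977]
contact_force: [-0.8, 0.5, -1.2]
opening: 0.001
```

{"op": "servo_tool", "data": {
  "rows": [
    [[0,0,-3],0,0],
    [[0,0,-3],0,0],
    [[0,0,-3],0,0],
    [[0.1,0,-2.5],0,0],
    [[0,0,0],0,0]
  ]
}}

```text
clock: 1.4
eef_pos: [461.8, -95.4, 64.2]
tcp_rot: [-3.137, -0.004, 1.978]
contact_force: [-0.1, -0.7, -0.6]
opening: -0.003
```

```bash
python3 - <<'E'
from h import *
a=[]
for n in('scene','side'):
    f=grab(n); a.append(cv2.resize(f['frame'][170:300,220:420],(800,520)[::1],interpolation=cv2.INTER_CUBIC)[:, :])
s=r.sense(); print(s['clock'],s['eef_pos'],s['contact_force'])
o=np.vstack([cv2.resize(x,(460,299)) for x in a]); cv2.imwrite('pics/b1.png',o[:,:,::-1])
E
```

```text
1.5 [464.01477567 -95.93122474  67.62467743] [-0.32193707 -0.36573206  0.3681167 ]
```

View pics/b1.png

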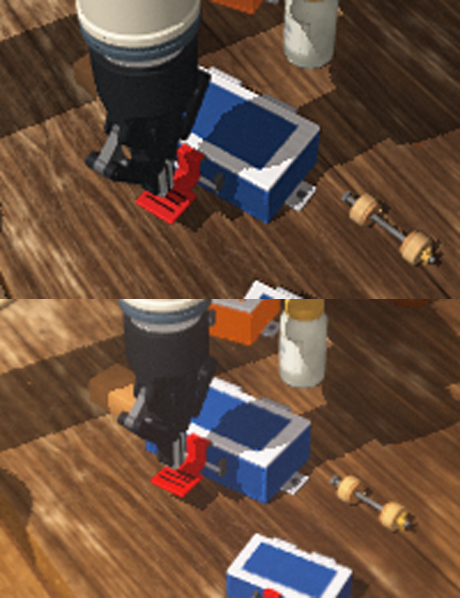

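The closed fingertips are over the front part of the pad, at (165,195) in the upper view, and clear of the hook. Next I press slowly.

{"op": "servo_tool", "data": {
  "rows": [
    [[0,0,-0.6],0,0],
    [[0,0,-0.6],0,0],
    [[0,0,-0.5],0,0],
    [[0,0,-0.3],0,0],
    [[0,0,0],0,0]
  ]
}}

```text
clock: 1.92
eef_pos: [463.8, -96.0, 47.1]
tcp_rot: [-3.141, -0.0, 1.978]
contact_force: [0.0, -0.3, -0.1]
opening: 0.004
```

{"op": "servo_tool", "data": {
  "rows": [
    [[0,0,-0.2],0,0],
    [[0,0,-0.2],0,0],
    [[0,0,0],0,0]
  ]
}}

```text
clock: 2.17
eef_pos: [464.2, -96.0, 43.2]
tcp_rot: [3.141, 0.0, 1.978]
contact_force: [1.0, 0.1, 1.5]
opening: 0.0
```

{"op": "servo_tool", "data": {
  "rows": [
    [[0,0,-0.2],0,0],
    [[0,0,-0.2],0,0],
    [[0,0,0],0,0]
  ]
}}

```text
clock: 2.42
eef_pos: [464.1, -96.0, 39.1]
tcp_rot: [3.141, 0.0, 1.978]
contact_force: [0.6, 1.0, 2.3]
opening: -0.003
```

{"op": "servo_tool", "data": {
  "rows": [
    [[0,0,-0.15],0,0],
    [[0,0,-0.15],0,0],
    [[0,0,0],0,0],
    [[0,0,0],0,0],
    [[0,0,0],0,0]
  ]
}}

```text
clock: 2.83
eef_pos: [464.3, -96.0, 36.4]
tcp_rot: [3.141, 0.0, 1.978]
contact_force: [0.9, 1.3, 4.6]
opening: -0.003
```

```bash
cat > two.py <<'E'
import sys
from h import *
a=[]
for n in('scene','side'):
    f=grab(n); a.append(cv2.resize(f['frame'][150:300,220:420],(400,300),interpolation=cv2.INTER_CUBIC))
s=r.sense(); print(s['clock'],s['eef_pos'],s['contact_force'])
cv2.imwrite('pics/'+sys.argv[1],np.hstack(a)[:,:,::-1])
E
python3 two.py c1.png
```

```text
2.9333 [464.27529474 -96.00458758  36.42339449] [1.34721674 0.40444451 4.9466454 ]
```

View pics/c1.png

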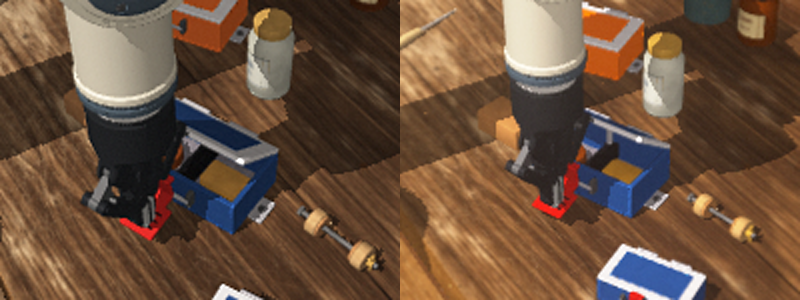

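The lid has sprung up, showing the beeswax at (230,170). I back off and rise.

{"op": "servo_tool", "data": {
  "rows": [
    [[0,0,0.8],0,0],
    [[-0.9,-0.4,1.5],0,0],
    [[-0.9,-0.4,2],0,0],
    [[0,0,2],0,0],
    [[0,0,1.5],0,0]
  ]
}}

```text
clock: 3.35
eef_pos: [444.9, -104.1, 115.6]
tcp_rot: [-3.141, -0.001, 1.977]
contact_force: [0.0, -0.4, -0.4]
opening: -0.004
```

{"op": "servo_tool", "data": {
  "rows": [
    [[0,0,0],0,0],
    [[0,0,0],0,0],
    [[0,0,0],0,0],
    [[0,0,0],0,0],
    [[0,0,0],0,0]
  ]
}}

```text
clock: 3.77
eef_pos: [445.3, -103.8, 113.4]
tcp_rot: [-3.14, -0.001, 1.978]
contact_force: [-0.9, 0.6, 0.7]
opening: 0.001
```

```bash
python3 two.py c2.png; python3 - <<'E'
from h import *
f=grab('side'); W=world(f); c=np.array([545.6,-60.4]);a=np.radians(23.3)
X=(W[...,0]-c[0])*np.cos(a)+(W[...,1]-c[1])*np.sin(a); Y=-(W[...,0]-c[0])*np.sin(a)+(W[...,1]-c[1])*np.cos(a)
m=(abs(X)<75)&(Y<-20)&(Y>-76)&(W[...,2]>56)&(W[...,2]<150)
for z0 in range(56,140,8):
    k=m&(W[...,2]>=z0)&(W[...,2]<z0+8)
    if k.any(): print(z0,k.sum(),X[k].min().round(),X[k].max().round())
E
```

```text
3.8667 [ 445.53283679 -103.86584746  113.58493045] [-0.19760763  0.38091852 -0.42394092]
56 22 30.0 38.0
64 20 23.0 30.0
72 28 18.0 25.0
80 20 13.0 20.0
88 26 6.0 15.0
96 24 1.0 11.0
104 22 -6.0 3.0
112 64 -11.0 0.0
120 1 -5.0 -5.0
```

View pics/c2.png

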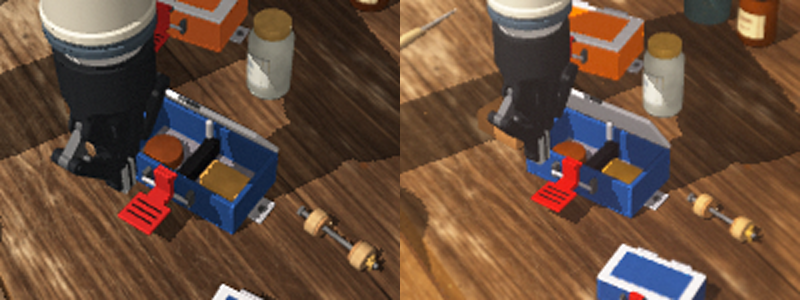

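Both views show the lid edge at about case x -10 mm, 117 mm high, as expected, with the tab back up. The fingers stand in front of the lid, so I push along the case's +x.

{"op": "servo_tool", "data": {
  "rows": [
    [[2.3,1.0,0],0,0],
    [[2.3,1.0,0],0,0],
    [[1.4,0.6,0],0,0],
    [[0.9,0.4,0],0,0],
    [[0,0,0],0,0]
  ]
}}

```text
clock: 4.33
eef_pos: [516.5, -73.4, 114.1]
tcp_rot: [3.141, 0.0, 1.979]
contact_force: [-0.5, -0.0, -0.1]
opening: 0.001
```

{"op": "servo_tool", "data": {
  "rows": [
    [[0.9,0.4,0],0,0],
    [[0.6,0.26,0],0,0],
    [[0.6,0.26,0],0,0],
    [[0.6,0.26,0],0,0],
    [[0,0,0],0,0]
  ]
}}

```text
clock: 4.75
eef_pos: [543.2, -62.0, 114.5]
tcp_rot: [3.141, 0.0, 1.978]
contact_force: [-0.1, 0.3, -0.1]
opening: 0.001
```

```bash
python3 two.py c3.png
```

```text
4.85 [542.04468736 -62.16766302 114.25906701] [-0.61941694 -0.37637347 -0.24069411]
```

View pics/c3.png

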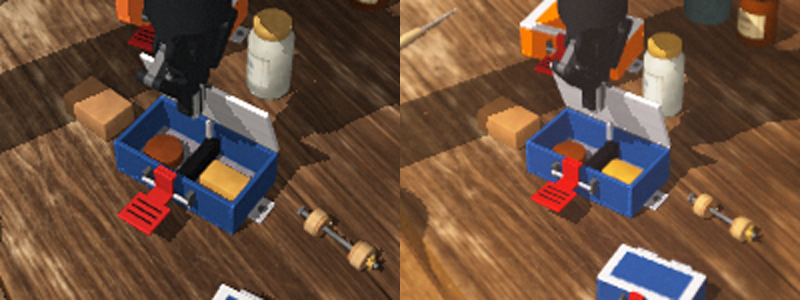

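The lid is following the fingers at (205,100), at roughly 1.25 rad. I continue slowly.

{"op": "servo_tool", "data": {
  "rows": [
    [[0.5,0.2,0],0,0],
    [[0.5,0.2,0],0,0],
    [[0.5,0.2,0],0,0],
    [[0.5,0.2,0],0,0],
    [[0,0,0],0,0]
  ]
}}

```text
clock: 5.27
eef_pos: [563.4, -53.9, 114.4]
tcp_rot: [3.14, 0.0, 1.978]
contact_force: [0.3, -0.4, 0.6]
opening: 0.003
```

{"op": "servo_tool", "data": {
  "rows": [
    [[0.4,0.2,0],0,0],
    [[0.3,0.1,0],0,0],
    [[0.3,0.1,0],0,0],
    [[0.2,0.1,0],0,0],
    [[0,0,0],0,0]
  ]
}}

```text
clock: 5.68
eef_pos: [574.5, -49.0, 114.3]
tcp_rot: [3.141, 0.0, 1.978]
contact_force: [0.7, -0.1, 0.4]
opening: 0.003
```

```bash
python3 two.py c4.png
```

```text
5.7833 [573.95974844 -49.15902009 114.21395995] [ 0.02474449 -0.11818162 -0.18564816]
```

View pics/c4.png

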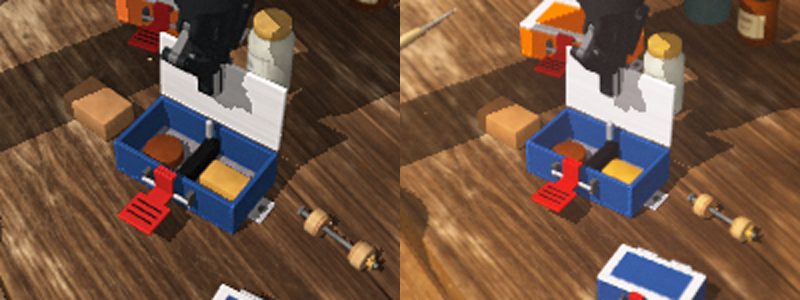

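{"op": "servo_tool", "data": {
  "rows": [
    [[0.2,0.1,0],0,0],
    [[0.2,0.1,0],0,0],
    [[0,0,0],0,0]
  ]
}}

```text
clock: 6.03
eef_pos: [578.4, -47.1, 114.4]
tcp_rot: [3.141, 0.0, 1.978]
contact_force: [0.3, 0.1, 0.2]
opening: 0.002
```

```bash
cat > lid.py <<'E'
from h import *
f=grab('side'); W=world(f); c=np.array([545.6,-60.4]);a=np.radians(23.3)
X=(W[...,0]-c[0])*np.cos(a)+(W[...,1]-c[1])*np.sin(a); Y=-(W[...,0]-c[0])*np.sin(a)+(W[...,1]-c[1])*np.cos(a)
m=(X>20)&(X<75)&(Y<-35)&(Y>-72)&(W[...,2]>58)&(W[...,2]<126)
p=np.polyfit(W[...,2][m],X[m],1); print(m.sum(),'theta',np.pi/2+np.arctan(p[0]),X[m].min(),X[m].max()); s=r.sense(); print(s['clock'],s['eef_pos'],s['contact_force'])
E
python3 lid.py
```

```text
357 theta 1.7019199966239427 39.88496365852287 53.573541501163824
6.0833 [578.23403636 -47.12979455 114.33281474] [-0.41949422 -0.28539818  0.66241122]
```

{"op": "servo_tool", "data": {
  "rows": [
    [[0.2,0.1,0],0,0],
    [[0.2,0.1,0],0,0],
    [[0,0,0],0,0]
  ]
}}

```text
clock: 6.33
eef_pos: [582.5, -45.0, 114.4]
tcp_rot: [3.141, 0.0, 1.978]
contact_force: [-0.2, -0.2, 0.2]
opening: 0.001
```

{"op": "servo_tool", "data": {
  "rows": [
    [[0.2,0.1,0],0,0],
    [[0,0,0],0,0],
    [[0,0,0],0,0]
  ]
}}

```text
clock: 6.58
eef_pos: [584.1, -44.2, 114.3]
tcp_rot: [-3.142, -0.0, 1.978]
contact_force: [-0.1, 0.5, 0.0]
opening: -0.002
```

```bash
python3 lid.py
```

```text
403 theta 1.8472679528845852 41.10572055029248 67.15067528175136
6.6333 [583.99752353 -44.1662337  114.26226369] [ 0.50479045  0.07436201 -0.73035473]
```

The lid is at its stop (1.847 rad). I retreat to the front and then up.

{"op": "servo_tool", "data": {
  "rows": [
    [[-0.9,-0.4,0],0,0],
    [[-1.8,-0.8,0],0,0],
    [[-1.8,-0.8,0],0,0],
    [[-1.8,-0.8,0],0,0],
    [[-1.8,-0.8,1],0,0]
  ]
}}

```text
clock: 7.05
eef_pos: [500.2, -80.4, 122.9]
tcp_rot: [-3.139, -0.002, 1.978]
contact_force: [-0.1, -0.3, 0.0]
opening: -0.005
```

{"op": "servo_tool", "data": {
  "rows": [
    [[-1.5,-0.7,2],0,0],
    [[-1,0,3],0,0],
    [[0,0,3],0,0],
    [[0,0,2],0,0],
    [[0,0,0],0,0]
  ]
}}

```text
clock: 7.47
eef_pos: [479.4, -87.9, 228.5]
tcp_rot: [3.136, 0.004, 1.977]
contact_force: [0.8, -0.6, -0.2]
opening: 0.004
```

{"op": "servo_tool", "data": {
  "rows": [
    [[0,0,0],0,0],
    [[0,0,0],0,0],
    [[0,0,0],0,0],
    [[0,0,0],0,0],
    [[0,0,0],0,0]
  ]
}}

```text
clock: 7.88
eef_pos: [477.5, -87.1, 223.3]
tcp_rot: [-3.14, -0.001, 1.978]
contact_force: [0.2, 1.3, -0.2]
opening: 0.0
```

```bash
python3 lid.py; python3 two.py c5.png
```

```text
411 theta 1.8526397044632423 40.307790438624984 67.77266291724517
7.9333 [477.59853707 -87.10615511 223.45029238] [0.00683442 0.26699157 0.25107531]
8.0333 [477.8012258  -87.15852396 223.75767801] [0.43411479 0.41100073 0.49542633]
```

View pics/c5.png

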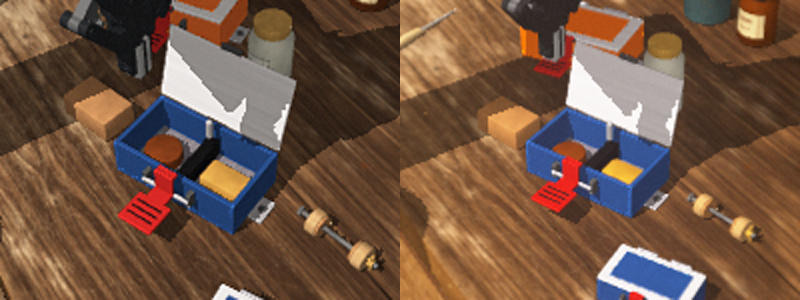

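The lid leans open, the gripper is clear, and the things round the case look undisturbed. I check the tab height, then hand in.

```bash
python3 - <<'E'
from h import *
f=grab('scene'); W=world(f); hsv=cv2.cvtColor(f['frame'],cv2.COLOR_RGB2HSV)
R=cv2.inRange(hsv,(0,190,90),(6,255,255))|cv2.inRange(hsv,(174,190,90),(180,255,255))
c=np.array([545.6,-60.4]);a=np.radians(23.3)
X=(W[...,0]-c[0])*np.cos(a)+(W[...,1]-c[1])*np.sin(a); Y=-(W[...,0]-c[0])*np.sin(a)+(W[...,1]-c[1])*np.cos(a)
m=(R>0)&(X<-72)&(X>-102)&(abs(Y)<18)
z=W[...,2][m]; print(np.polyfit(X[m],z,1), np.median(z)); 
if np.median(z)>31: print(r.sign_off())
E
```

```text
[1.86922959e-02 3.47037534e+01] 33.487100454429765
the job is handed in; nothing more can be done
None
```

The large blue case is open: I pressed its red tab with the closed fingertips, the lid sprang up, and I pushed it back to its stop. I then withdrew and handed the job in at about 8 s of the 42 s allowed.

- **Forces:** the press was about 7 mm deep and read about 5 N. While I pushed the lid, the readings stayed under 1 N, which is within the sensor's noise.
- **Lid:** after I let go, it measured 1.85 rad, against the 1.72 needed. I did not measure its speed; readings taken before and after withdrawing were 1.847 and 1.853 rad.
- **Tab:** the pad is level and back at its rest height, 33.5 mm against the same 33.5 mm seen from that camera at the start.
- **Other things:** the rosin, beeswax, cork block, spool clamp and jar look unmoved in both views. I judged this by eye and did not re-measure their positions.
- **Robot:** the gripper ended clear of everything.

None of the checks failed or disagreed. The hand-in gives no verdict, so I have no confirmation beyond these.

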